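Change over the slide cassettes in a bench scanner

ROBOT

A 7-joint arm with a two-finger parallel gripper is mounted at the origin on the work surface. World frame = base frame: x ahead of the robot, y to its left, z up, the work surface at z = 0. Lengths are in m, angles in rad, forces in N, time in s.
With the tool pointing down it reaches from about 0.425 to 0.875 m from the base axis. Payload 4.7 kg.
Tool frame: the origin (TCP) lies at the very end of the fingers, on their centre line; the grasp point (between the pads) lies 19 mm behind it; z points along the fingers, y is the direction in which the jaws open and shut (so a half turn about z gives the same grasp; the last joint's range is limited). The gripper opens to 87 mm and grips with 3 to 60 N. Pads are 19 mm wide; open, the fingers measure 117 mm over their backs; the gripper's body (75 mm by 190 mm) begins 51 mm behind the grasp point.
Start: joints at [-1.117, 0.321, -0.07, 1.45, 0.023, 1.371, -0.057], TCP at [0.277, 0.588, 0.223] pointing down, gripper open.
Joint ranges: [-2.86, 2.86], [-0.3, 2.09], [-1.38, 1.24], [0.06, 2.45], [-1.56, 4.7], [0.09, 2.05], [-2.69, 2.69]. Speed limits (rad/s): [2.57, 2.57, 3.14, 3.14, 3.14, 3.14, 3.14].

INTERFACE

Orientations are given as a rotation vector (axis times angle).
In Python, from bench import * gives the robot as it stands.
- The arm moves only by the shell command python3 -m jog 'ROWS' [OPENING] [FORCE]. ROWS is JSON, a list of rows, each a list of 4 numbers: the shift along the world's x, y, z in mm, then the turn about the world's z in rad. In form: [[x, y, z, twist], ...]. A call has exactly 8 rows; each row is the pose to reach, as a shift and turn from the pose commanded when the call began; what a row does not reach only later rows make up. A row lasts 1/8 s, in which the tool goes at most 62.5 mm and 10.7 degrees, less where a joint would pass 70% of its speed; a pose out of reach is approached as far as the arm can. A call with a gripper value outside its range is refused whole. OPENING is the opening, from -1 (shut) to 1 (fully open), set as the call begins (- or left out, the last holds). The fingers move at their own pace and stop on an object; FORCE is the grip in N (left out, the last holds). Time passes only in rows, so rows that repeat a pose let the fingers close, or fill a call up. It gives the time, the measured TCP pose, the force and the opening at its end, in the units of the state.
- get_state(): the state, without advancing time (a new reading comes with each control period).
- get_image(name): name is "scene" or "side" or "wrist"; returns a dict with "image" (420x560x3 uint8, red, green, blue), "fx", "fy", "cx", "cy" (pixels), "D" ([k1, k2, p1, p2, k3] as OpenCV has them; the pictures are not rectified), "position" and "rotation" of the camera in the world; the wrist camera has in their place "tool_from_camera" (4x4, takes a point from camera to tool coordinates, whose origin is the TCP and whose axes are the flange's). Camera axes: x right, y down, z forward; pixel columns grow to the right and rows downward; lengths in m; the calibration is good to about 2 mm. A picture is of the moment at which its call begins: read the wrist's pose just before it. There is no depth.
- close_job(): hands the job in, once; it reports no verdict.
The state is a dict: "time": time; "joint_positions": joint angles; "qd": joint speeds; "joint_torque": joint torques, N m; "position": TCP position; "tool_rot": TCP orientation; "ft_force": force on the tool from outside, world axes, zero at the start; "torque": the same for the moment, N m; "grip_width": opening from 0.0 (shut) to 1.0 (fully open).
Only numpy, scipy, OpenCV 4.12 (cv2) and the standard library are available. Lean on these libraries where they do the work, as an engineer would, in place of code of your own. Each camera call takes 0.05 s, during which the arm holds its last target. There are 200 camera calls.

TASK

Throw the scanner's lever into the middle notch (two bars) for loading, press the used cassette in its bay so that the catch lets go and it pops up, then lift it out and stand it upright in the metal tray. After that, stand every full cassette from the bench in a bay of its own and press it home until the catch holds it down, and only when all are held throw the lever into the far notch (three bars). Do not knock over the wash bottle or the beaker.

Things in the scene. Friction and masses are not known exactly. Their poses are not given: they have to be found in the camera images.
- scanner: the scanner, fixed: a grey deck 12 mm thick with three bays in a row along its own y (105 mm apart), the lever near its +y end and a white hood 70 mm high behind (its front 66 mm to +x of the bay centres). Origin on the bench, on the line of the bay centres; own x points away from the robot, turned at most 0.15 rad.
- lever_knob (a point): centre of the lever's black upright knob, 26 mm in diameter, 32 mm tall, on a flat arm between two aluminium discs (radius 50 mm about the hinge, 48 mm over both). Can be gripped from above across the scanner's y. The disc on the +y side has bars at each notch: one nearest the robot, two in the middle, three farthest.
- lever_hinge (a point): the lever's hinge axis, along the scanner's y, 46 mm above the bench; the knob moves on a circle of 96 mm radius about it, in the scanner's x-z plane
- lever (a joint): lever angle, rad: 0 upright, growing as the knob moves away from the robot (scanner +x). Detent notches at -0.5 (one bar, where it starts), 0 (two bars, load), +0.5 (three bars, scan); stops at +-0.56. A spring pawl pulls it into the nearest notch; about 3 N at the knob moves it out of one.
- bay1_mouth (a point): centre of a push-push bay's mouth, level with its rim (80 mm above the bench); x is the bay's long way. Inside 94 x 48 mm, walls 5 mm. Holds a cassette upright, long side along x: carriage up, its underside is 29 mm below and its top 35 mm above the rim; caught, its top is 12 mm above the rim; at the stop, 1 to 2 mm. Holds the used cassette, caught, at the start. Bays swap places between starts.
- bay2_mouth (a point): centre of a push-push bay's mouth, level with its rim (80 mm above the bench); x is the bay's long way. Inside 94 x 48 mm, walls 5 mm. Holds a cassette upright, long side along x: carriage up, its underside is 29 mm below and its top 35 mm above the rim; caught, its top is 12 mm above the rim; at the stop, 1 to 2 mm. Empty, carriage up, at the start. Bays swap places between starts.
- bay3_mouth (a point): centre of a push-push bay's mouth, level with its rim (80 mm above the bench); x is the bay's long way. Inside 94 x 48 mm, walls 5 mm. Holds a cassette upright, long side along x: carriage up, its underside is 29 mm below and its top 35 mm above the rim; caught, its top is 12 mm above the rim; at the stop, 1 to 2 mm. Empty, carriage up, at the start. Bays swap places between starts.
- carriage1 (a joint): depth (m) of the spring carriage, the floor of bay 1: 0 up, 0.023 caught. Pressing it down to its stop (0.0325 to 0.034) and letting go catches it; pressing it to the stop again and letting go ejects it slowly to 0; a shallower press changes nothing. It takes 5 to 9 N, more at the stop, near the middle of the cassette's top.
- carriage2 (a joint): depth (m) of the spring carriage, the floor of bay 2: 0 up, 0.023 caught. Pressing it down to its stop (0.0325 to 0.034) and letting go catches it; pressing it to the stop again and letting go ejects it slowly to 0; a shallower press changes nothing. It takes 5 to 9 N, more at the stop, near the middle of the cassette's top.
- carriage3 (a joint): depth (m) of the spring carriage, the floor of bay 3: 0 up, 0.023 caught. Pressing it down to its stop (0.0325 to 0.034) and letting go catches it; pressing it to the stop again and letting go ejects it slowly to 0; a shallower press changes nothing. It takes 5 to 9 N, more at the stop, near the middle of the cassette's top.
- used: slide cassette, a plain white upright box with a grey foot and small glass windows in its long sides, the one that stands in bay 1 at the start; 90 mm long (own x), 44 mm wide (own y), 64 mm tall, 0.13 to 0.25 kg, the same either way round; origin at the centre of its underside, z up. Grip it across the 44 mm width near the top.
- full1: slide cassette, a plain white upright box with a grey foot and small glass windows in its long sides, full, standing upright on the open bench at the start; two or three of the full ones are present; 90 mm long (own x), 44 mm wide (own y), 64 mm tall, 0.13 to 0.25 kg, the same either way round; origin at the centre of its underside, z up. Grip it across the 44 mm width near the top.
- full2: slide cassette, a plain white upright box with a grey foot and small glass windows in its long sides, full, standing upright on the open bench at the start; two or three of the full ones are present; 90 mm long (own x), 44 mm wide (own y), 64 mm tall, 0.13 to 0.25 kg, the same either way round; origin at the centre of its underside, z up. Grip it across the 44 mm width near the top.
- full3: slide cassette, a plain white upright box with a grey foot and small glass windows in its long sides, full, standing upright on the open bench at the start; two or three of the full ones are present; 90 mm long (own x), 44 mm wide (own y), 64 mm tall, 0.13 to 0.25 kg, the same either way round; origin at the centre of its underside, z up. Grip it across the 44 mm width near the top.
- tray: aluminium tray, open on top, 110 mm (own x) by 150 mm (own y), walls 4 mm thick and 22 mm high, floor 4 mm thick; origin under its centre. Fixed. A cassette fits along either direction.
- wash_bottle: white plastic bottle with a red cap, 64 mm in diameter, 170 mm tall, standing to the left; a bystander; origin at its underside
- beaker: glass beaker, 70 mm in diameter, 85 mm tall, standing to the left; a bystander; origin at its underside
There are look-alikes about, which are no part of the job. Several things look just like the tray: the one meant starts nearest to the robot's base. What is shaped like the full3 but orange or pink is not meant.

How it is judged:
On the way, in this order (a step that is already met when the one before it is completed fails the run):
1. the lever stands in the middle notch (two bars) (value of joint lever between -0.12 and 0.12 rad), for 0.2 s.
2. the used cassette has been ejected: its carriage is up and it stands on it in its bay, lever still in the middle notch (all of step 1 and value of joint carriage1 below 0.004 m and horizontal distance between used and bay1_mouth below 0.008 m and z of used in the frame of bay1_mouth between -0.036 and -0.022 m), for 0.2 s.
3. the used cassette stands upright in the tray, let go (all of step 1 and x of used in the frame of tray between -0.05 and 0.05 m and y of used in the frame of tray between -0.07 and 0.07 m and z of used in the frame of tray between -0.002 and 0.01 m and linear speed of used below 0.02 m/s and angle between used's own z axis and vertical below 0.12 rad and contact force between the fingers and used below 0.1 N), for 0.2 s.
4. every full cassette is held down by the catch of a bay, lever still in the middle notch (all of step 1 and ((horizontal distance between full1 and bay1_mouth below 0.008 m and z of full1 in the frame of bay1_mouth between -0.057 and -0.047 m and value of joint carriage1 between 0.0195 and 0.0265 m) or (horizontal distance between full1 and bay2_mouth below 0.008 m and z of full1 in the frame of bay2_mouth between -0.057 and -0.047 m and value of joint carriage2 between 0.0195 and 0.0265 m) or (horizontal distance between full1 and bay3_mouth below 0.008 m and z of full1 in the frame of bay3_mouth between -0.057 and -0.047 m and value of joint carriage3 between 0.0195 and 0.0265 m)) and linear speed of each of full1, full2, full3 below 0.02 m/s and angle between each of full1, full2, full3's own z axis and vertical below 0.12 rad and ((horizontal distance between full2 and bay1_mouth below 0.008 m and z of full2 in the frame of bay1_mouth between -0.057 and -0.047 m and value of joint carriage1 between 0.0195 and 0.0265 m) or (horizontal distance between full2 and bay2_mouth below 0.008 m and z of full2 in the frame of bay2_mouth between -0.057 and -0.047 m and value of joint carriage2 between 0.0195 and 0.0265 m) or (horizontal distance between full2 and bay3_mouth below 0.008 m and z of full2 in the frame of bay3_mouth between -0.057 and -0.047 m and value of joint carriage3 between 0.0195 and 0.0265 m)) and ((horizontal distance between full3 and bay1_mouth below 0.008 m and z of full3 in the frame of bay1_mouth between -0.057 and -0.047 m and value of joint carriage1 between 0.0195 and 0.0265 m) or (horizontal distance between full3 and bay2_mouth below 0.008 m and z of full3 in the frame of bay2_mouth between -0.057 and -0.047 m and value of joint carriage2 between 0.0195 and 0.0265 m) or (horizontal distance between full3 and bay3_mouth below 0.008 m and z of full3 in the frame of bay3_mouth between -0.057 and -0.047 m and value of joint carriage3 between 0.0195 and 0.0265 m))), for 0.3 s.
At the end, for the whole second after the job is handed in: every full cassette that is present stands in a bay (centred within 8 mm, upright within 0.12 rad) with that bay's carriage caught (depth 19.5 to 26.5 mm), the used cassette stands upright on the floor of the tray, all at rest, and the lever is in the three-bar notch (0.38 to 0.6 rad) (((horizontal distance between full1 and bay1_mouth below 0.008 m and z of full1 in the frame of bay1_mouth between -0.057 and -0.047 m and value of joint carriage1 between 0.0195 and 0.0265 m) or (horizontal distance between full1 and bay2_mouth below 0.008 m and z of full1 in the frame of bay2_mouth between -0.057 and -0.047 m and value of joint carriage2 between 0.0195 and 0.0265 m) or (horizontal distance between full1 and bay3_mouth below 0.008 m and z of full1 in the frame of bay3_mouth between -0.057 and -0.047 m and value of joint carriage3 between 0.0195 and 0.0265 m)) and linear speed of each of full1, full2, full3, used below 0.02 m/s and angle between each of full1, full2, full3, used's own z axis and vertical below 0.12 rad and ((horizontal distance between full2 and bay1_mouth below 0.008 m and z of full2 in the frame of bay1_mouth between -0.057 and -0.047 m and value of joint carriage1 between 0.0195 and 0.0265 m) or (horizontal distance between full2 and bay2_mouth below 0.008 m and z of full2 in the frame of bay2_mouth between -0.057 and -0.047 m and value of joint carriage2 between 0.0195 and 0.0265 m) or (horizontal distance between full2 and bay3_mouth below 0.008 m and z of full2 in the frame of bay3_mouth between -0.057 and -0.047 m and value of joint carriage3 between 0.0195 and 0.0265 m)) and ((horizontal distance between full3 and bay1_mouth below 0.008 m and z of full3 in the frame of bay1_mouth between -0.057 and -0.047 m and value of joint carriage1 between 0.0195 and 0.0265 m) or (horizontal distance between full3 and bay2_mouth below 0.008 m and z of full3 in the frame of bay2_mouth between -0.057 and -0.047 m and value of joint carriage2 between 0.0195 and 0.0265 m) or (horizontal distance between full3 and bay3_mouth below 0.008 m and z of full3 in the frame of bay3_mouth between -0.057 and -0.047 m and value of joint carriage3 between 0.0195 and 0.0265 m)) and x of used in the frame of tray between -0.05 and 0.05 m and y of used in the frame of tray between -0.07 and 0.07 m and z of used in the frame of tray between -0.002 and 0.01 m and value of joint lever between 0.38 and 0.6 rad); the robot touches nothing.
It fails at once if the wash bottle is knocked over (angle between wash_bottle's own z axis and vertical above 0.7 rad).
It fails at once if the beaker is knocked over (angle between beaker's own z axis and vertical above 0.7 rad).
Of full1, full2, full3 only 2 to 3 are there at a start; the rules pass over those that are not, and their reading is None.
At some moment in a run one of full1, full2, full3 may be knocked a few centimetres aside while the robot is not near it.
It also fails if it takes over 210 s, if anything falls off the work surface, if the arm or the gripper's body presses on something with over 40 N, if the wrist force passes 120 N, or if a joint passes its speed limit or range.

## Working session

There is one attempt and no reset: what is moved stays moved. The work goes in short steps, Python scripts to look and compute and a shell command to move; the robot and the scene stay as the last step left them, time stands still between calls to the robot, and variables do not carry over. Pictures are saved under pics/ and viewed, about 12 in all and at most 16, crops included, and the job is handed in when it is done.

```bash
ls; mkdir -p pics; cat > h.py <<'E'
from bench import *
import cv2, numpy as np
from scipy.spatial.transform import Rotation as R
def snap(name, fn=None):
    s=get_state(); d=get_image(name)
    if name=="wrist":
        T=np.eye(4);T[:3,:3]=R.from_rotvec(s["tool_rot"]).as_matrix();T[:3,3]=s["position"]
        M=T@np.array(d["tool_from_camera"]); d["position"]=M[:3,3]; d["rotation"]=M[:3,:3]
    d["K"]=np.array([[d["fx"],0,d["cx"]],[0,d["fy"],d["cy"]],[0,0,1.]])
    d["rotation"]=np.array(d["rotation"]); 
    if d["rotation"].shape==(3,): d["rotation"]=R.from_rotvec(d["rotation"]).as_matrix()
    d["position"]=np.array(d["position"]);d["D"]=np.array(d["D"],float)
    if fn: cv2.imwrite(fn,cv2.cvtColor(d["image"],cv2.COLOR_RGB2BGR))
    return d
def rays(d,px):
    u=cv2.undistortPoints(np.array(px,float).reshape(-1,1,2),d["K"],d["D"]).reshape(-1,2)
    return np.c_[u,np.ones(len(u))]@d["rotation"].T
def plane(d,px,z):
    r=rays(d,px); return d["position"]+r*((z-d["position"][2])/r[:,2])[:,None]
def proj(d,P):
    Rm=d["rotation"].T; return cv2.projectPoints(np.array(P,float).reshape(-1,1,3),cv2.Rodrigues(Rm)[0],-Rm@d["position"],d["K"],d["D"])[0].reshape(-1,2)
def tri(d1,p1,d2,p2):
    # midpoint of closest approach + gap
    out=[]
    for a,b in zip(rays(d1,p1),rays(d2,p2)):
        t=np.linalg.lstsq(np.c_[a,-b],d2["position"]-d1["position"],rcond=None)[0]
        A=d1["position"]+a*t[0];B=d2["position"]+b*t[1]; out.append([*(A+B)/2,np.linalg.norm(A-B)])
    return np.array(out)
E
python3 - <<'E'
from h import *
import pickle
for n in("scene","side","wrist"):
    d=snap(n,f"pics/{n}0.png"); pickle.dump(d,open(f"{n}0.pkl","wb")); print(n,d["position"],d["rotation"][:,2],d["fx"],d["D"])
s=get_state();print({k:np.round(v,3) for k,v in s.items()})
E
```

```text
pics
scene [ 0.81812884 -0.41709606  0.86453865] [-0.32246798  0.52694768 -0.78634632] 383.3571107573086 [-0.01589194  0.          0.          0.          0.        ]
side [ 0.01302976 -0.69252054  1.1492664 ] [ 0.35097568  0.57789658 -0.73678464] 427.1219893097808 [0.0198925 0.        0.        0.        0.       ]
wrist [0.20432842 0.62177642 0.38301143] [ 0.2597801  -0.12370281 -0.95771181] 374.5572343954154 [0.02317335 0.         0.         0.         0.        ]
{'time': np.float64(0.15), 'joint_positions': array([-1.117,  0.322, -0.07 ,  1.451,  0.023,  1.371, -0.057]), 'qd': array([ 0.001, -0.002,  0.001, -0.004, -0.   ,  0.002, -0.   ]), 'joint_torque': array([ 0.0000e+00, -4.9180e+01, -4.0400e-01, -3.1288e+01, -6.4000e-02,
        4.0000e-02,  0.0000e+00]), 'position': array([0.277, 0.588, 0.222]), 'tool_rot': array([-6.850e-01, -3.066e+00,  2.000e-03]), 'ft_force': array([0.144, 0.168, 0.734]), 'torque': array([ 0.002, -0.027, -0.002]), 'grip_width': np.float64(0.996)}
```

View pics/scene0.png

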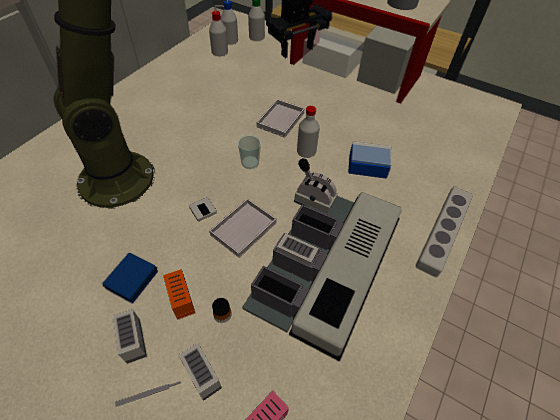

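View pics/side0.png

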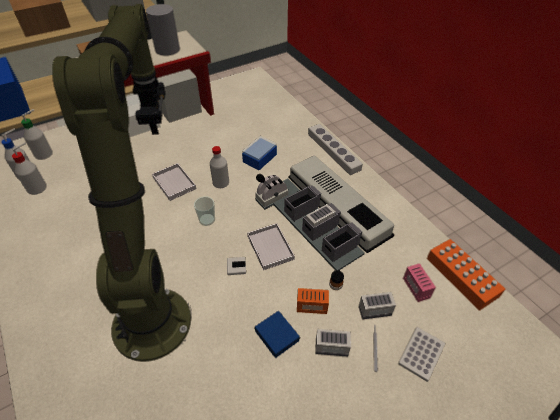

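The scene picture shows the used cassette in the middle bay at (298,248) and the lever knob at (305,165). White full cassettes are at (128,335) and (198,370). Look-alikes are orange at (178,293) and pink at (267,410). Trays are at (243,228) and (282,117). In the side picture the fulls are at (333,342) and (377,304), and the trays at (270,247) and (174,182). The next step is zoomed crops.

```bash
python3 - <<'E'
import cv2,numpy as np
a=cv2.imread('pics/scene0.png');b=cv2.imread('pics/side0.png')
def c(im,x,y,w,h,W=400,H=300):
    o=cv2.resize(im[y:y+h,x:x+w],(W,H),interpolation=cv2.INTER_CUBIC);
    for i in range(0,w,20): cv2.putText(o,str(x+i),(int(i*W/w),8),0,.28,(0,0,255),1); cv2.line(o,(int(i*W/w),9),(int(i*W/w),13),(0,0,255))
    for i in range(0,h,20): cv2.putText(o,str(y+i),(0,int(i*H/h)+3),0,.28,(0,0,255),1); cv2.line(o,(17,int(i*H/h)),(22,int(i*H/h)),(0,0,255))
    return o
cv2.imwrite('pics/m1.png',np.vstack([np.hstack([c(a,235,180,160,120),c(a,100,300,160,120)]),np.hstack([c(b,240,170,133,100),c(b,280,270,133,100)])]))
E
```

```text
(no output)
```

View pics/m1.png

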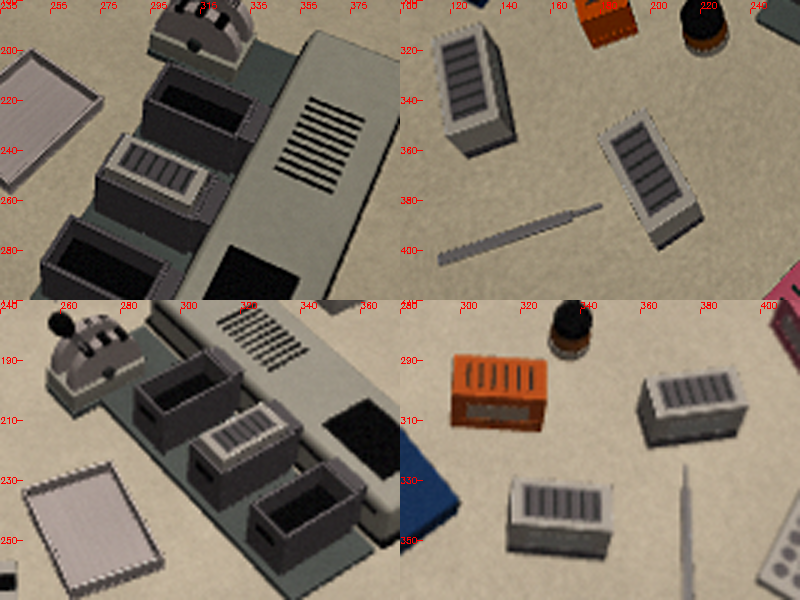

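```bash
python3 - <<'E'
from h import *
import pickle
a,b=[pickle.load(open(n+"0.pkl","rb")) for n in("scene","side")]
np.set_printoptions(precision=4,suppress=True)
P={"used":[(299,248),(320.5,215)],"bayN":[(316,219.5),(303,199.5)],"bayS":[(278,286),(342,239)],"knob":[(304,164),(261,177)],
"A_top":[(126,328),(333,338)],"B_top":[(195,367),(378,300)],"tray":[(243,228),(270,247)],"tray2":[(282,117),(174,182)],"bottlecap":[(311,110),(216,150)],"beaker":[(250,140),(204,202)],"orange":[(177,283),(313,297)]}
for k,(p,q) in P.items():
    t=tri(a,[p],b,[q])[0]; print(k,t, "dist",np.hypot(t[0],t[1]).round(3))
# far things on bench plane
print(plane(a,[(243,262),(275,207)],0.0))
E
```

```text
used [0.6141 0.0424 0.0777 0.0053] dist 0.616
bayN [0.6066 0.14   0.0728 0.0121] dist 0.623
bayS [ 0.6224 -0.0667  0.0644  0.0083] dist 0.626
knob [0.5059 0.2491 0.1335 0.0008] dist 0.564
A_top [ 0.4015 -0.3247  0.0604  0.0054] dist 0.516
B_top [ 0.5772 -0.3038  0.0665  0.0025] dist 0.652
tray [ 0.4311  0.0625 -0.0002  0.0007] dist 0.436
tray2 [0.2713 0.5221 0.0028 0.0088] dist 0.588
bottlecap [0.424  0.4293 0.1597 0.003 ] dist 0.603
beaker [0.3025 0.2854 0.0889 0.0048] dist 0.416
orange [ 0.4244 -0.1897  0.0627  0.0147] dist 0.465
[[ 0.4933 -0.0252  0.    ]
 [ 0.4652  0.1738 -0.    ]]
```

View pics/wrist0.png

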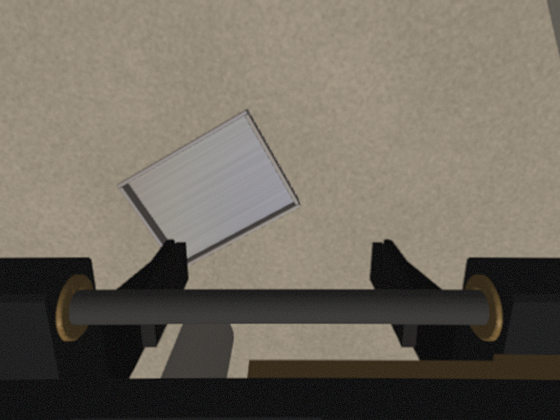

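Tray at (243,228) is nearest the base (0.44 m, against 0.59 m for the other). The used cassette is in the middle bay. The wrist picture shows only the far tray. I'm moving the wrist camera above the scanner.

```bash
python3 -m jog '[[0,0,60,0],[10,-20,120,0.1],[40,-80,130,0.2],[70,-140,130,0.3],[100,-195,130,0.4],[125,-250,130,0.5],[150,-310,130,0.516],[175,-365,130,0.516]]' 1 && python3 -m jog '[[25,-55,0,0],[48,-110,0,0],[48,-110,0,0],[48,-110,0,0],[48,-110,0,0],[48,-110,0,0],[48,-110,0,0],[48,-110,0,0]]'
python3 - <<'E'
from h import *
import pickle
d=snap("wrist","pics/w1.png");pickle.dump(d,open("w1.pkl","wb"))
E
```

```text
time: 1.15
position: [0.4485, 0.2293, 0.3525]
tool_rot: [-0.12, 3.139, 0.0]
ft_force: [1.6, -0.9, 0.7]
grip_width: 1.001
time: 2.15
position: [0.496, 0.1217, 0.3526]
tool_rot: [-0.121, 3.139, 0.0]
ft_force: [-0.0, -0.4, 1.3]
grip_width: 0.998
```

View pics/w1.png

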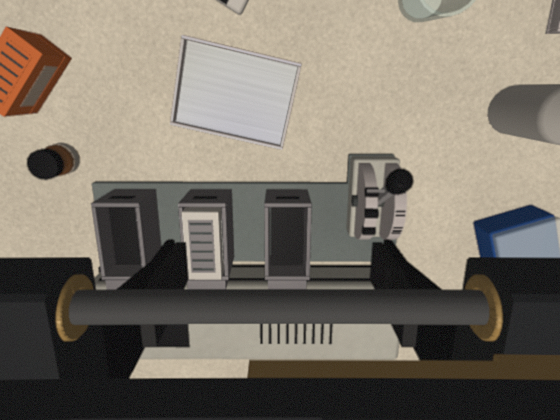

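Wrist view: used in the middle bay (205,245), empty bays at (125,240) and (290,240), lever knob at (399,181), tray at (236,92). The fingers hide the far ends of the bays, so the second view goes further along +x.

```bash
python3 -m jog '[[50,-20,0,0],[100,-45,0,0],[130,-45,0,0],[130,-45,0,0],[130,-45,0,0],[130,-45,0,0],[130,-45,0,0],[130,-45,0,0]]'
python3 - <<'E'
from h import *
import pickle
d=snap("wrist","pics/w2.png");pickle.dump(d,open("w2.pkl","wb"));print(d["position"])
a=cv2.imread("pics/w2.png")
cv2.imwrite("pics/w2b.png",cv2.resize(a[0:260,60:406],None,fx=2.3,fy=2.3,interpolation=cv2.INTER_CUBIC))
E
```

```text
time: 3.2
position: [0.6257, 0.0766, 0.3531]
tool_rot: [-0.12, 3.139, 0.001]
ft_force: [0.6, 0.0, 0.1]
grip_width: 0.999
[0.54597442 0.07055553 0.51448554]
```

View pics/w2b.png

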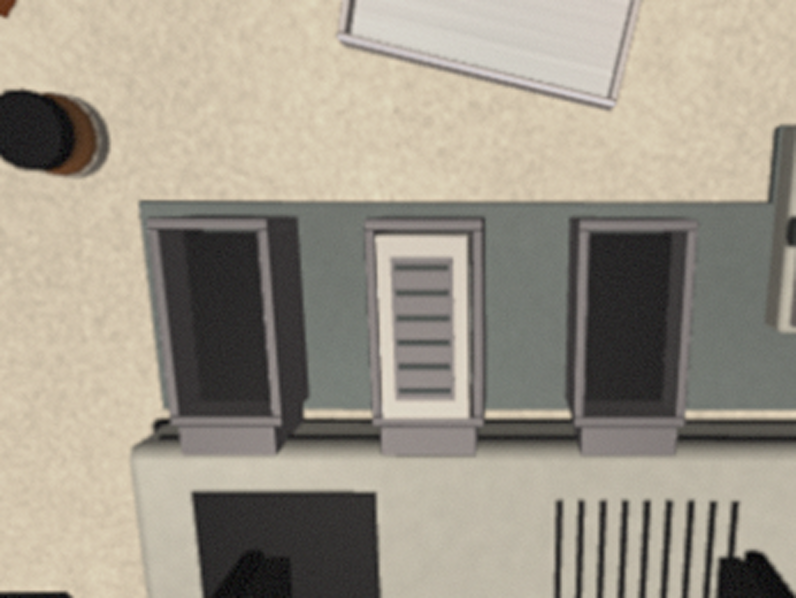

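```bash
python3 - <<'E'
from h import *
import pickle
np.set_printoptions(precision=4,suppress=True)
a,b=[pickle.load(open(n+".pkl","rb")) for n in("w1","w2")]
f=lambda p:[(x/2.3+60-.28,y/2.3-.28) for x,y in p]
B={"L":[(147,220),(267,219),(172,425),(283,422)],"M":[(366,219),(483,219),(372,425),(484,423)],"R":[(575,220),(695,220),(581,425),(687,423)]}
N={"L":[(95,204),(140,204)],"M":[(181,204),(226,204)],"R":[(265.5,204),(310,204)]}
for k in B:
    P=plane(b,f(B[k]),.08)
    print(k,P.mean(0)[:2],"sizes",np.linalg.norm(P[0]-P[1]),np.linalg.norm(P[2]-P[3]),np.linalg.norm(P[0]-P[2]),np.linalg.norm(P[1]-P[3]),
      "xdir",np.arctan2(*( (P[2]+P[3]-P[0]-P[1])[[1,0]])))
    print("  tri",tri(a,N[k],b,f(B[k][:2])))
# used top inner corners at z=.092
U=plane(b,f([(375,236),(468,236),(382,417),(470,417)]),.092);print("used",U.mean(0),U)
print("deck front", plane(b,f([(140,202),(770,202)]),.012))
s=pickle.load(open("scene0.pkl","rb"));q=pickle.load(open("side0.pkl","rb"))
print("knob",tri(a,[(400,181)],s,[(304,164)]),tri(a,[(400,181)],q,[(261,177)]))
# tray w1 corners
T=plane(a,[(183,38),(300,65),(281,145),(172,122)],.022);print("tray",T,T.mean(0))
t2=tri(a,[(281,145),(172,122)],b,f([(613,104),(342,39)]));print(t2)
E
```

```text
L [ 0.6176 -0.0673] sizes 0.057813435742900744 0.05748609463635146 0.10226860070023436 0.10134530418935114 xdir 0.07884708280647156
  tri [[ 0.5702 -0.099   0.0766  0.0048]
 [ 0.5645 -0.0412  0.0818  0.0017]]
M [0.6095 0.0369] sizes 0.05672328546770347 0.05827680707767839 0.10308711312973019 0.10206539660932057 xdir 0.06702468305808211
  tri [[0.561  0.0068 0.0803 0.0033]
 [0.5563 0.0624 0.0828 0.0013]]
R [0.6018 0.1412] sizes 0.05816626370966464 0.055049430811575185 0.10282536251259353 0.10154696772309513 xdir 0.11639461575332376
  tri [[0.5538 0.1085 0.0774 0.0041]
 [0.5489 0.164  0.0821 0.0003]]
used [0.6099 0.0367 0.092 ] [[0.5675 0.0115 0.092 ]
 [0.5641 0.0554 0.092 ]
 [0.6556 0.0178 0.092 ]
 [0.6522 0.0621 0.092 ]]
deck front [[ 0.5637 -0.1302  0.012 ]
 [ 0.5367  0.2191  0.012 ]]
knob [[0.5031 0.2523 0.1288 0.0032]] [[0.5027 0.2478 0.1352 0.0047]]
tray [[ 0.3698 -0.0036  0.022 ]
 [ 0.3892  0.1403  0.022 ]
 [ 0.4894  0.1246  0.022 ]
 [ 0.4708 -0.0177  0.022 ]] [0.4298 0.0609 0.022 ]
[[ 0.492   0.1259  0.0067  0.002 ]
 [ 0.4722 -0.0207  0.01    0.0004]]
```

Bays: L (.618,-.067), M (.610,.037), R (.602,.141). Yaw is 0.076, rims triangulate at about 0.08 high and the outer size is 58×102, all as expected. The knob is at (.503,.250,.130). Gripping the knob now.

```bash
python3 -m jog '[[-40,58,-30,0],[-80,116,-60,0],[-123,173,-90,0],[-123,173,-133,0],[-123,173,-180,0],[-123,173,-210,0],[-123,173,-231,0],[-123,173,-231,0]]' 1 5
python3 -m jog '[[0,0,0,0],[0,0,0,0],[0,0,0,0],[0,0,0,0],[0,0,0,0],[0,0,0,0],[0,0,0,0],[0,0,0,0]]' -0.8 6
python3 - <<'E'
from h import *
snap("scene","pics/s1.png");print(get_state()["ft_force"])
E
```

```text
time: 4.25
position: [0.5017, 0.2487, 0.12]
tool_rot: [0.12, -3.136, 0.003]
ft_force: [-0.6, -0.7, 0.6]
grip_width: 1.001
time: 5.25
position: [0.5031, 0.2487, 0.1215]
tool_rot: [0.119, -3.139, 0.001]
ft_force: [-1.0, -2.2, 1.5]
grip_width: 0.292
[-0.79437878 -1.65665549  1.04263885]
```

Grip width of 25 mm means the knob is held.

```bash
python3 -m jog '[[8,1,4,0],[16,1,7,0],[24,2,9,0],[32,2,11,0],[40,3,12,0],[46,3,12,0],[46,3,12,0],[46,3,12,0]]'
python3 -m jog '[[0,0,0,0],[0,0,0,0],[0,0,0,0],[0,0,0,0],[0,0,30,0],[0,0,60,0],[0,0,110,0],[0,0,110,0]]' 1
python3 - <<'E'
from h import *
a=snap("scene")["image"][140:215,270:370,::-1];b=snap("side")["image"][155:230,230:330,::-1]
cv2.imwrite("pics/lev1.png",cv2.resize(np.hstack([a,b]),None,fx=4,fy=4,interpolation=cv2.INTER_CUBIC))
E
```

```text
time: 6.3
position: [0.5494, 0.2522, 0.1338]
tool_rot: [-0.12, 3.139, 0.0]
ft_force: [0.5, -3.2, 0.7]
grip_width: 0.293
time: 7.3
position: [0.5514, 0.2536, 0.2485]
tool_rot: [-0.12, 3.132, 0.007]
ft_force: [0.5, 0.4, 0.2]
grip_width: 0.99
```

View pics/lev1.png

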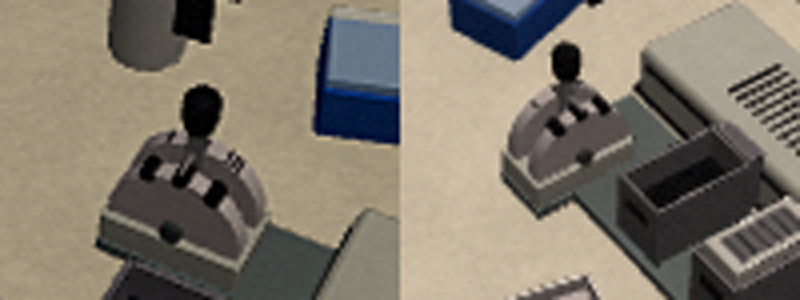

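The lever stands upright in the middle notch (knob at crop (202,112), over the two bars). Next, press the used cassette with the fingers shut.

```bash
python3 -m jog '[[15,-55,0,0],[30,-110,0,0],[45,-165,0,0],[60,-217,-20,0],[60,-217,-70,0],[60,-217,-110,0],[60,-217,-130,0],[60,-217,-130,0]]' -1 20
```

```text
time: 8.4
position: [0.6076, 0.0355, 0.1116]
tool_rot: [0.12, -3.135, 0.001]
ft_force: [0.3, -0.2, -0.1]
grip_width: 0.173
```

```bash
python3 -m jog '[[2,1,-8,0],[2,1,-14,0],[2,1,-18,0],[2,1,-22,0],[2,1,-25,0],[2,1,-27,0],[2,1,-28,0],[2,1,-29,0]]'
python3 -m jog '[[0,0,-1,0],[0,0,-2,0],[0,0,-2,0],[0,0,-2,0],[0,0,-2,0],[0,0,-2,0],[0,0,-2,0],[0,0,-2,0]]'
```

```text
time: 9.4
position: [0.6113, 0.0365, 0.0858]
tool_rot: [-0.12, 3.139, 0.001]
ft_force: [-3.3, 0.8, 7.3]
grip_width: 0.002
time: 10.4
position: [0.6113, 0.0364, 0.0839]
tool_rot: [-0.12, 3.139, 0.001]
ft_force: [-1.5, 0.3, 6.3]
grip_width: 0.008
```

```bash
python3 -m jog '[[0,0,-1,0],[0,0,-2,0],[0,0,-3,0],[0,0,-3,0],[0,0,-4,0],[0,0,-4,0],[0,0,-5,0],[0,0,-5,0]]'
```

```text
time: 11.4
position: [0.6116, 0.0364, 0.0814]
tool_rot: [-0.119, 3.138, 0.002]
ft_force: [-7.2, -0.3, 19.8]
grip_width: 0.002
```

Force has climbed to 20 N with the top 1.4 mm above the rim, so this is the stop. Releasing upward.

```bash
python3 -m jog '[[0,0,10,0],[0,0,20,0],[0,0,40,0],[0,0,60,0],[0,0,80,0],[0,0,100,0],[0,0,120,0],[0,0,120,0]]' 1
python3 - <<'E'
from h import *
import pickle
d=snap("side");pickle.dump(d,open("side1.pkl","wb"));a=snap("scene");pickle.dump(a,open("scene1.pkl","wb"))
p=d["image"][170:270,250:383,::-1];q=a["image"][190:290,250:383,::-1]
cv2.imwrite("pics/pop.png",cv2.resize(np.hstack([q,p]),None,fx=3,fy=3,interpolation=cv2.INTER_CUBIC));print(get_state()["position"])
E
```

```text
time: 12.4
position: [0.6123, 0.0364, 0.1999]
tool_rot: [-0.12, 3.136, 0.001]
ft_force: [0.3, -0.5, -0.5]
grip_width: 0.834
[0.61088299 0.03642042 0.19734733]
```

View pics/pop.png

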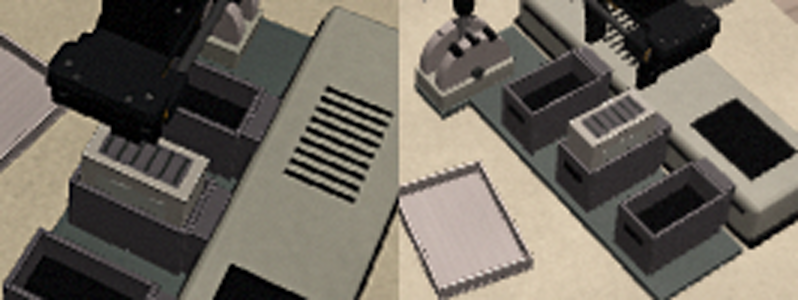

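It popped up, with the cassette top well above the rim (side crop (612,120)). I'll give it a second, then grip just above the rim.

```bash
python3 -m jog '[[-2,0,0,0],[-2,0,0,0],[-2,0,0,0],[-2,0,-30,0],[-2,0,-60,0],[-2,0,-90,0],[-2,0,-108,0],[-2,0,-112,0]]' 1
python3 -m jog '[[0,0,-1,0],[0,0,-1,0],[0,0,-1,0],[0,0,-1,0],[0,0,-1,0],[0,0,-1,0],[0,0,-1,0],[0,0,-1,0]]' -0.4 25
```

```text
time: 13.5
position: [0.6084, 0.0363, 0.0845]
tool_rot: [0.12, -3.137, 0.0]
ft_force: [0.9, -0.3, 0.7]
grip_width: 0.999
time: 14.5
position: [0.6092, 0.0363, 0.0848]
tool_rot: [-0.12, 3.139, 0.0]
ft_force: [-0.1, -0.3, 3.1]
grip_width: 0.5
```

Gripped (43.5 mm). I'm lifting, then going to the tray (centre (.430,.061), yaw -0.137) with the long side turned along the tray's long side.

```bash
python3 -m jog '[[0,0,15,0],[0,0,45,0],[0,0,85,0],[-20,5,100,0.17],[-45,10,100,0.34],[-75,15,100,0.51],[-105,20,100,0.68],[-135,23,100,0.85]]'
python3 -m jog '[[-29,0,0,0.17],[-29,0,0,0.34],[-29,0,0,0.507],[-29,0,0,0.507],[-29,0,0,0.507],[-29,0,0,0.507],[-29,0,0,0.507],[-29,0,0,0.507]]'
python3 - <<'E'
from h import *
s=get_state();print(s["joint_positions"],s["position"],R.from_rotvec(s["tool_rot"]).as_matrix()[:,0], s["grip_width"])
E
```

```text
time: 15.5
position: [0.4729, 0.0595, 0.1851]
tool_rot: [-1.411, 2.806, 0.0]
ft_force: [0.1, 0.1, -1.6]
grip_width: 0.506
time: 16.5
position: [0.4452, 0.0588, 0.1849]
tool_rot: [-2.062, 2.37, -0.001]
ft_force: [-0.9, 0.0, -2.0]
grip_width: 0.497
[-1.10093097 -0.17709774  0.83908282  1.99952015  0.13836956  1.263572
  2.69086495] [0.44520694 0.05884612 0.18487092] [-1.38538918e-01 -9.90356960e-01  2.46619569e-04] 0.4971504695652148
```

Joint 7 is right at its range limit, so I'm turning back a little while lowering.

```bash
python3 -m jog '[[0,0,0,-0.12],[0,0,-20,-0.15],[0,0,-60,-0.15],[0,0,-100,-0.15],[0,0,-130,-0.15],[0,0,-138,-0.15],[0,0,-142,-0.15],[0,0,-145,-0.15]]'
python3 -m jog '[[0,0,-1,0],[0,0,-1.5,0],[0,0,-2,0],[0,0,-2,0],[0,0,-2,0],[0,0,-2,0],[0,0,-2,0],[0,0,-2,0]]'
python3 - <<'E'
from h import *
s=get_state();print(s["joint_positions"])
E
```

```text
time: 17.5
position: [0.4447, 0.058, 0.0387]
tool_rot: [1.875, -2.518, -0.001]
ft_force: [0.1, 0.3, -1.3]
grip_width: 0.504
time: 18.5
position: [0.4452, 0.0596, 0.0377]
tool_rot: [-1.88, 2.517, 0.0]
ft_force: [0.2, 1.6, -0.5]
grip_width: 0.507
[-0.48986678  0.07819629  0.30875202  2.14455549 -0.03023418  0.92259011
  2.69025775]
```

```bash
python3 -m jog '[[0,0,-1,0],[0,0,-1,0],[0,0,-1,0],[0,0,-1,0],[0,0,-1,0],[0,0,-1,0],[0,0,-1,0],[0,0,-1,0]]'
python3 -m jog '[[0,0,0,0],[0,0,0,0],[0,0,0,0],[0,0,0,0],[0,0,0,0],[0,0,0,0],[0,0,50,0],[0,0,110,0]]' 0.5
python3 -m jog '[[0,0,60,0],[0,-50,110,-0.17],[0,-100,160,-0.34],[0,-150,180,-0.5],[0,-200,180,-0.6],[0,-200,180,-0.6],[0,-200,180,-0.6],[0,-200,180,-0.6]]' 1
python3 - <<'E'
from h import *
import pickle
s=get_state();print(s["joint_positions"])
d=snap("wrist","pics/w3.png");pickle.dump(d,open("w3.pkl","wb"))
e=snap("scene")
cv2.imwrite("pics/v3.png",np.hstack([d["image"],cv2.resize(e["image"][150:360,100:240],(240,360))[:, :] if 0 else np.zeros((420,0,3),np.uint8)])[...,::-1])
E
```

```text
time: 19.5
position: [0.4452, 0.0596, 0.0377]
tool_rot: [-1.88, 2.517, 0.001]
ft_force: [-4.7, 0.8, 9.7]
grip_width: 0.504
time: 20.5
position: [0.4439, 0.0591, 0.1469]
tool_rot: [1.878, -2.514, -0.001]
ft_force: [0.7, 1.2, -0.2]
grip_width: 0.749
time: 21.5
position: [0.4451, -0.139, 0.3262]
tool_rot: [1.057, -2.958, -0.001]
ft_force: [0.7, 0.2, 1.1]
grip_width: 1.0
[-0.30130775 -0.13729258  0.49284833  1.72584553  0.06465636  1.53786841
  2.44243386]
```

View pics/w3.png

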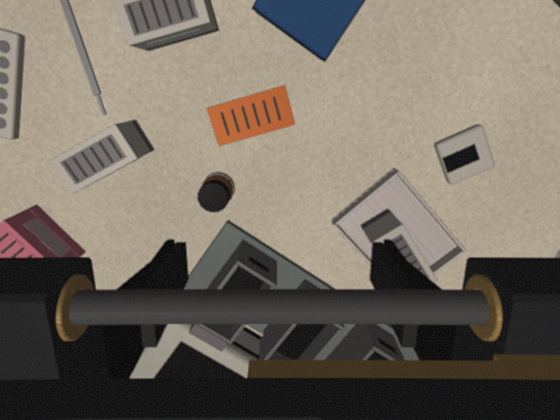

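The used cassette stands in the tray (~(385,235)). Fulls are at (95,165) and (165,15). I'll centre the wrist camera over the fulls.

```bash
python3 -m jog '[[20,-40,30,-0.15],[40,-80,60,-0.3],[70,-120,94,-0.45],[90,-150,94,-0.6],[95,-171,94,-0.608],[95,-171,94,-0.608],[95,-171,94,-0.608],[95,-171,94,-0.608]]'
python3 - <<'E'
from h import *
import pickle
s=get_state();print(s["joint_positions"],s["position"])
d=snap("wrist","pics/w4.png");pickle.dump(d,open("w4.pkl","wb"))
for n in("scene","side"): pickle.dump(snap(n),open(n+"2.pkl","wb"))
cv2.imwrite("pics/w4b.png",cv2.resize(d["image"][0:262,60:410,::-1],None,fx=2.28,fy=2.28,interpolation=cv2.INTER_CUBIC))
E
```

```text
time: 22.6
position: [0.5402, -0.3102, 0.421]
tool_rot: [-0.121, 3.138, 0.002]
ft_force: [0.3, 0.8, -0.3]
grip_width: 0.998
[-0.05020598  0.29175025  0.72566861  1.16995999 -0.19650215  1.74715282
  2.26725937] [ 0.54024234 -0.31024561  0.42096189]
```

View pics/w4b.png

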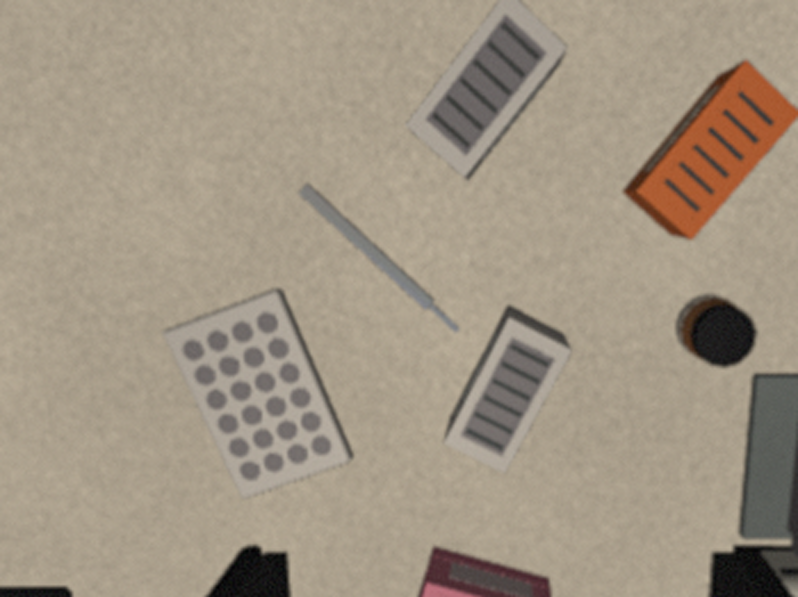

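```bash
python3 - <<'E'
from h import *
import pickle
np.set_printoptions(precision=4,suppress=True)
d,s,q=[pickle.load(open(n+".pkl","rb")) for n in("w4","scene2","side2")]
f=lambda p:[(x/2.28+60-.28,y/2.28-.28) for x,y in p]
for n,c,sl,ps,pq in(("A",[(503,-3),(567,47),(467,178),(409,127)],[(507,15),(545,47),(467,154),(428,118)],(126,328),(333,338)),("B",[(510,318),(570,348),(503,472),(446,440)],[(515,338),(555,360),(502,455),(463,432)],(195,367),(378,300))):
    P=plane(d,f(c),.064);S=plane(d,f(sl),.064);m=S.mean(0);l=P[2]+P[3]-P[0]-P[1]
    print(n,P.mean(0),m,[np.linalg.norm(P[i]-P[(i+1)%4]).round(4) for i in range(4)],"yaw",np.arctan2(l[1],l[0]), np.arctan2(*(P[2]-P[1])[[1,0]]),np.arctan2(*(P[3]-P[0])[[1,0]]))
    c0=[np.mean(f(c),0)]
    print(tri(d,c0,s,[ps]),tri(d,c0,q,[pq]), "pred", proj(s,[m]),proj(q,[m]))
E
```

```text
A [ 0.4038 -0.3276  0.064 ] [ 0.4015 -0.3275  0.064 ] [np.float64(0.043), np.float64(0.0883), np.float64(0.0425), np.float64(0.0844)] yaw -0.6063846580428525 -0.6088494151678061 -0.6038054056026814
[[ 0.4041 -0.3251  0.0687  0.0043]] [[ 0.4023 -0.3272  0.0595  0.0002]] pred [[123.9599 329.6957]] [[333.0225 337.4955]]
B [ 0.5779 -0.3019  0.064 ] [ 0.5785 -0.3008  0.064 ] [np.float64(0.041), np.float64(0.0894), np.float64(0.0418), np.float64(0.0864)] yaw -0.4007543948021909 -0.39679765712599535 -0.4048472438472083
[[ 0.5768 -0.3031  0.0631  0.0029]] [[ 0.5769 -0.302   0.066   0.001 ]] pred [[196.8644 365.8403]] [[377.8731 299.7597]]
```

A is at (.4025,-.3275), yaw -.606, and B at (.578,-.3015), yaw -.400. Sizes and heights check out at about 64 mm. Grasping B.

```bash
python3 -m jog '[[10,2,-50,-0.15],[20,4,-100,-0.3],[30,6,-150,-0.45],[38,9,-200,-0.4765],[38,9,-250,-0.4765],[38,9,-290,-0.4765],[38,9,-290,-0.4765],[38,9,-290,-0.4765]]' 0.7
python3 -m jog '[[0,0,-50,0],[0,0,-85,0],[0,0,-94,0],[0,0,-94,0],[0,0,-94,0],[0,0,-94,0],[0,0,-94,0],[0,0,-94,0]]' 
python3 -m jog '[[0,0,0,0],[0,0,0,0],[0,0,0,0],[0,0,0,0],[0,0,0,0],[0,0,0,0],[0,0,0,0],[0,0,0,0]]' -0.4 25
```

```text
time: 23.75
position: [0.579, -0.3031, 0.1326]
tool_rot: [0.625, 3.076, -0.001]
ft_force: [0.4, 0.2, 0.1]
grip_width: 0.851
time: 24.75
position: [0.5782, -0.3026, 0.0369]
tool_rot: [0.626, 3.078, 0.0]
ft_force: [0.6, 0.7, 0.5]
grip_width: 0.852
time: 25.75
position: [0.5781, -0.3024, 0.0365]
tool_rot: [0.626, 3.079, 0.0]
ft_force: [0.3, 0.0, 0.4]
grip_width: 0.5
```

```bash
python3 -m jog '[[0,0,30,0],[0,0,90,0],[5,30,130,0.1],[15,80,130,0.2],[25,130,130,0.3],[35,180,130,0.4],[39,235,130,0.4765],[39,235,130,0.4765]]'
python3 -m jog '[[0,0,0,0],[0,0,-10,0],[0,0,-20,0],[0,0,-30,0],[0,0,-30,0],[0,0,-30,0],[0,0,-30,0],[0,0,-30,0]]' 
python3 - <<'E'
from h import *
import pickle
print(get_state()["position"],get_state()["tool_rot"])
d=snap("wrist","pics/w5.png");pickle.dump(d,open("w5.pkl","wb"))
q=snap("side");pickle.dump(q,open("side3.pkl","wb"));s=snap("scene");pickle.dump(s,open("scene3.pkl","wb"))
a=cv2.resize(d["image"][100:300,120:420,::-1],(800,533));b=np.hstack([cv2.resize(x,(266,200)) for x in()]) if 0 else None
cv2.imwrite("pics/w5b.png",a)
E
```

```text
time: 26.75
position: [0.6174, -0.0601, 0.1656]
tool_rot: [0.134, -3.138, -0.006]
ft_force: [-0.9, -0.5, -2.3]
grip_width: 0.503
time: 27.75
position: [0.6173, -0.0676, 0.137]
tool_rot: [-0.118, 3.139, 0.0]
ft_force: [-0.9, -0.4, -1.5]
grip_width: 0.506
[ 0.61732006 -0.06759387  0.13698232] [-1.18183594e-01  3.13863114e+00  1.77915896e-04]
```

View pics/w5b.png

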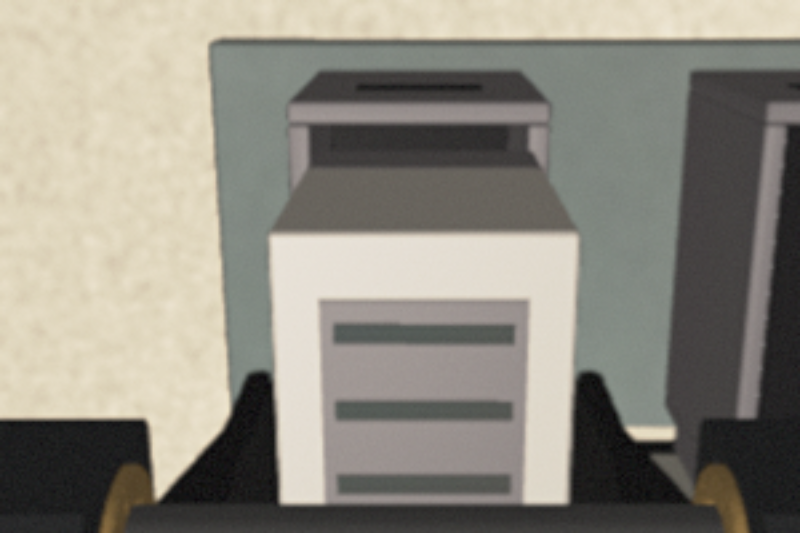

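The picture shows the held cassette above the bay: top front edge (270,234)-(578,234) in the crop, rim front edge (288,103)-(550,103). I'll compute the offset from these.

```bash
cat > fit.py <<'E'
from h import *
import pickle,sys
np.set_printoptions(precision=4,suppress=True)
def fit(d,top,rim,bay,tcp,f,yaw=.0757,off=.0275):
    ex=np.array([np.cos(yaw),np.sin(yaw)]);ey=np.array([-ex[1],ex[0]])
    g=lambda P:np.c_[(P[:,:2]-bay)@ex,(P[:,:2]-bay)@ey]*1000
    T=g(plane(d,f(top),tcp[2]+off));Rm=g(plane(d,f(rim),.08))
    print("cassette front corners",T.round(1),"rim outer front",Rm.round(1))
    print("cassette centre rel bay (x',y')",(T.mean(0)+[45,0]).round(1)," rel TCP",(T.mean(0)+[45,0]-g(np.array([tcp]))[0]).round(1)," rim centre",(Rm.mean(0)+[52,0]).round(1),"width",np.ptp(T[:,1]).round(1),np.ptp(Rm[:,1]).round(1))
E
python3 - <<'E'
from fit import *
d=pickle.load(open("w5.pkl","rb"))
f=lambda p:[(x/2.667+120-.3,y/2.667+100-.3) for x,y in p]
fit(d,[(270,234),(578,234)],[(288,103),(550,103)],[.6176,-.0673],[.6173,-.0676,.137],f)
E
```

```text
cassette front corners [[-44.5 -21.3]
 [-44.5  21.3]] rim outer front [[-51.4 -29.5]
 [-51.3  27.4]]
cassette centre rel bay (x',y') [ 0.5 -0. ]  rel TCP [0.8 0.3]  rim centre [ 0.7 -1. ] width 42.7 57.0
```

```bash
python3 -m jog '[[0,-0.5,-8,0],[0,-0.5,-16,0],[0,-0.5,-22,0],[0,-0.5,-28,0],[0,-0.5,-33,0],[0,-0.5,-38,0],[0,-0.5,-42,0],[0,-0.5,-46,0]]'

```

```text
time: 28.9
position: [0.6172, -0.0681, 0.0904]
tool_rot: [-0.118, 3.139, 0.0]
ft_force: [-0.8, 0.2, -2.0]
grip_width: 0.501
```

Went in without contact force. A few more mm, then release and rise.

```bash
python3 -m jog '[[0,0,-2,0],[0,0,-3,0],[0,0,-4,0],[0,0,-5,0],[0,0,-5,0],[0,0,-5,0],[0,0,-5,0],[0,0,-5,0]]'
python3 -m jog '[[0,0,0,0],[0,0,0,0],[0,0,0,0],[0,0,0,0],[0,0,20,0],[0,0,45,0],[0,0,45,0],[0,0,45,0]]' 0.6
python3 -m jog '[[0,0,0,0],[0,0,0,0],[0,0,0,0],[0,0,0,0],[0,0,-5,0],[0,0,-10,0],[0,0,-14,0],[0,0,-18,0]]' -1 20
```

```text
time: 29.9
position: [0.6171, -0.0682, 0.0856]
tool_rot: [-0.118, 3.139, 0.0]
ft_force: [-1.6, 1.2, 3.8]
grip_width: 0.502
time: 30.9
position: [0.617, -0.068, 0.1308]
tool_rot: [-0.118, 3.139, 0.001]
ft_force: [-1.1, -0.7, -1.3]
grip_width: 0.798
time: 31.9
position: [0.6173, -0.0683, 0.1128]
tool_rot: [-0.118, 3.139, -0.0]
ft_force: [-0.5, 0.2, 3.6]
grip_width: 0.028
```

```bash
python3 -m jog '[[0,0,-4,0],[0,0,-8,0],[0,0,-12,0],[0,0,-16,0],[0,0,-20,0],[0,0,-23,0],[0,0,-26,0],[0,0,-28,0]]'
python3 -m jog '[[0,0,-2,0],[0,0,-3,0],[0,0,-4,0],[0,0,-5,0],[0,0,-6,0],[0,0,-6,0],[0,0,-6,0],[0,0,-6,0]]'
```

```text
time: 32.9
position: [0.6175, -0.0683, 0.0851]
tool_rot: [-0.118, 3.138, 0.0]
ft_force: [-1.1, 0.1, 7.1]
grip_width: 0.001
time: 33.9
position: [0.6176, -0.0683, 0.0814]
tool_rot: [-0.118, 3.138, 0.002]
ft_force: [-5.9, 0.4, 18.6]
grip_width: 0.006
```

```bash
python3 -m jog '[[0,0,15,0],[0,0,60,0],[0,0,120,0],[-15,-40,180,0],[-35,-90,240,0],[-60,-140,280,0],[-85,-190,300,0],[-110,-235,310,0]]' 0.7
python3 -m jog '[[0,-7,0,0],[0,-7,0,0],[0,-7,0,0],[0,-7,0,0],[0,-7,0,0],[0,-7,0,0],[0,-7,0,0],[0,-7,0,0]]'
python3 - <<'E'
from h import *
import pickle
print(get_state()["position"])
d=snap("wrist","pics/w6.png");pickle.dump(d,open("w6.pkl","wb"))
q=snap("side","pics/side4.png");pickle.dump(q,open("side4.pkl","wb"))
a=cv2.resize(d["image"][0:250,180:430,::-1],(500,500),interpolation=cv2.INTER_CUBIC);b=cv2.resize(q["image"][170:300,240:370,::-1],(300,300),interpolation=cv2.INTER_CUBIC)
b=np.vstack([b,cv2.resize(q["image"][270:370,280:430,::-1],(300,200),interpolation=cv2.INTER_CUBIC)])
cv2.imwrite("pics/w6b.png",np.hstack([a,b]))
E
```

```text
time: 34.9
position: [0.5155, -0.2876, 0.3839]
tool_rot: [-0.12, 3.138, -0.0]
ft_force: [0.7, -1.4, 0.3]
grip_width: 0.81
time: 35.9
position: [0.5159, -0.2936, 0.383]
tool_rot: [-0.118, 3.139, 0.0]
ft_force: [0.9, -0.7, 0.6]
grip_width: 0.85
[ 0.51586258 -0.29362942  0.38296419]
```

View pics/w6b.png

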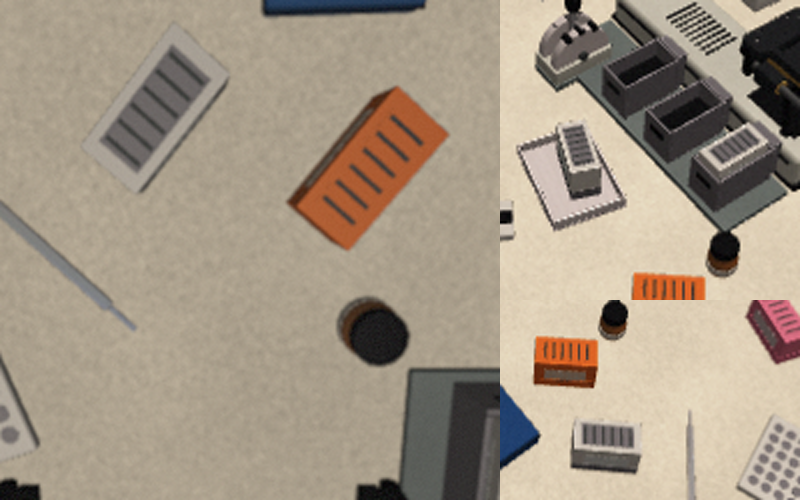

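Used upright in the tray, one full caught low in the near bay, lever mid. A's top is at crop corners (175,22),(229,76),(138,192),(83,148).

```bash
python3 - <<'E'
from h import *
import pickle
np.set_printoptions(precision=4,suppress=True)
d=pickle.load(open("w6.pkl","rb"))
P=plane(d,[(x/2+180-.25,y/2-.25) for x,y in [(175,22),(229,76),(138,192),(83,148)]],.064);l=P[2]+P[3]-P[0]-P[1]
m=P.mean(0);print(m,[np.linalg.norm(P[i]-P[(i+1)%4]).round(4) for i in range(4)],"yaw",np.arctan2(l[1],l[0]))
q=pickle.load(open("side4.pkl","rb"));print(proj(q,[m]))
# orange nearest corner
print(plane(d,[(290/2+180,203/2)],.064))
print("shift mm",(m-get_state()["position"])*1000, get_state()["joint_positions"])
E
```

```text
[ 0.4028 -0.3271  0.064 ] [np.float64(0.0427), np.float64(0.086), np.float64(0.0416), np.float64(0.089)] yaw -0.6180638606408745
[[333.3444 337.1353]]
[[ 0.4498 -0.2406  0.064 ]]
shift mm [-113.0006  -33.4844 -318.96  ] [-0.1471  0.2043  0.7563  1.3372 -0.1403  1.6539  2.2328]
```

```bash
python3 -m jog '[[-30,-10,-40,-0.17],[-60,-20,-90,-0.34],[-90,-30,-140,-0.51],[-113,-33,-190,-0.68],[-113,-33,-235,-0.687],[-113,-33,-240,-0.687],[-113,-33,-240,-0.687],[-113,-33,-240,-0.687]]' 0.7
python3 -m jog '[[0,0,-50,0],[0,0,-95,0],[0,0,-106,0],[0,0,-106,0],[0,0,-106,0],[0,0,-106,0],[0,0,-106,0],[0,0,-106,0]]' 
python3 -m jog '[[0,0,0,0],[0,0,0,0],[0,0,0,0],[0,0,0,0],[0,0,0,0],[0,0,0,0],[0,0,0,0],[0,0,0,0]]' -0.4 25
```

```text
time: 37.0
position: [0.4044, -0.3275, 0.1449]
tool_rot: [0.944, 2.993, -0.001]
ft_force: [1.1, 0.6, -0.3]
grip_width: 0.85
time: 38.0
position: [0.4031, -0.3266, 0.0373]
tool_rot: [0.946, 2.995, 0.0]
ft_force: [-0.8, -0.3, -0.2]
grip_width: 0.847
time: 39.0
position: [0.4028, -0.3266, 0.0369]
tool_rot: [0.946, 2.996, -0.0]
ft_force: [-0.2, -0.6, -0.1]
grip_width: 0.502
```

```bash
python3 -m jog '[[0,0,30,0],[0,0,90,0],[20,30,140,0.1],[45,75,140,0.25],[75,130,140,0.4],[105,185,140,0.55],[135,237,140,0.687],[165,290,140,0.687]]'
python3 -m jog '[[25,40,0,0],[42,74,0,0],[42,74,0,0],[42,74,-15,0],[42,74,-30,0],[42,74,-40,0],[42,74,-40,0],[42,74,-40,0]]' 
python3 - <<'E'
from h import *
import pickle
print(get_state()["position"],get_state()["tool_rot"])
d=snap("wrist","pics/w7.png");pickle.dump(d,open("w7.pkl","wb"))
cv2.imwrite("pics/w7b.png",cv2.resize(d["image"][100:300,120:420,::-1],(800,533)))
E
```

```text
time: 40.0
position: [0.5683, -0.0344, 0.1766]
tool_rot: [0.12, -3.139, -0.001]
ft_force: [1.3, -0.6, -2.0]
grip_width: 0.505
time: 41.0
position: [0.6101, 0.0372, 0.1372]
tool_rot: [-0.117, 3.139, 0.0]
ft_force: [0.4, 0.0, -1.2]
grip_width: 0.503
[0.61013244 0.03716823 0.13724103] [-1.17490697e-01  3.13873567e+00  2.37411226e-04]
```

View pics/w7b.png

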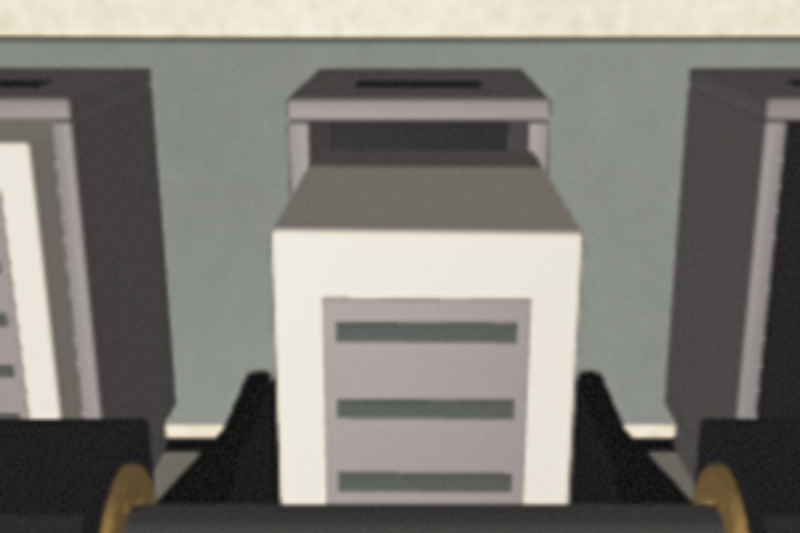

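The held cassette is above the middle bay: top front edge (273,231)-(581,231), rim (288,100)-(550,100).

```bash
python3 - <<'E'
from fit import *
d=pickle.load(open("w7.pkl","rb"))
f=lambda p:[(x/2.667+120-.3,y/2.667+100-.3) for x,y in p]
fit(d,[(273,231),(581,231)],[(288,100),(550,100)],[.6095,.0369],[.6101,.0372,.1372],f)
E
python3 -m jog '[[0,-0.8,-8,0],[0,-0.8,-16,0],[0,-0.8,-22,0],[0,-0.8,-28,0],[0,-0.8,-33,0],[0,-0.8,-38,0],[0,-0.8,-42,0],[0,-0.8,-46,0]]'
```

```text
cassette front corners [[-44.  -20.4]
 [-43.9  22.3]] rim outer front [[-51. -29.]
 [-51.  28.]]
cassette centre rel bay (x',y') [1.1 0.9]  rel TCP [0.4 0.7]  rim centre [ 1.  -0.5] width 42.7 57.0
time: 42.05
position: [0.61, 0.0366, 0.0908]
tool_rot: [-0.118, 3.139, 0.0]
ft_force: [-1.2, 0.1, -1.0]
grip_width: 0.5
```

```bash
python3 -m jog '[[0,0,-2,0],[0,0,-3,0],[0,0,-4,0],[0,0,-5,0],[0,0,-5,0],[0,0,-5,0],[0,0,-5,0],[0,0,-5,0]]'
python3 -m jog '[[0,0,0,0],[0,0,0,0],[0,0,0,0],[0,0,0,0],[0,0,20,0],[0,0,45,0],[0,0,45,0],[0,0,45,0]]' 0.6
python3 -m jog '[[0,0,0,0],[0,0,0,0],[0,0,0,0],[0,0,0,0],[0,0,-5,0],[0,0,-10,0],[0,0,-14,0],[0,0,-18,0]]' -1 20
python3 -m jog '[[0,0,-4,0],[0,0,-8,0],[0,0,-12,0],[0,0,-16,0],[0,0,-20,0],[0,0,-23,0],[0,0,-26,0],[0,0,-28,0]]'
python3 -m jog '[[0,0,-2,0],[0,0,-3,0],[0,0,-4,0],[0,0,-5,0],[0,0,-6,0],[0,0,-6,0],[0,0,-6,0],[0,0,-6,0]]'
```

```text
time: 43.05
position: [0.61, 0.0366, 0.086]
tool_rot: [-0.118, 3.139, 0.0]
ft_force: [-1.9, -0.1, 2.9]
grip_width: 0.501
time: 44.05
position: [0.6098, 0.0367, 0.1311]
tool_rot: [-0.118, 3.139, 0.001]
ft_force: [-0.1, -0.4, -0.6]
grip_width: 0.801
time: 45.05
position: [0.6101, 0.0366, 0.113]
tool_rot: [-0.118, 3.139, 0.0]
ft_force: [-1.6, -0.3, 4.0]
grip_width: 0.025
time: 46.05
position: [0.6104, 0.0365, 0.0855]
tool_rot: [-0.118, 3.138, 0.0]
ft_force: [-1.7, -0.7, 7.4]
grip_width: 0.003
time: 47.05
position: [0.6105, 0.0365, 0.0814]
tool_rot: [-0.118, 3.138, 0.002]
ft_force: [-5.6, -0.5, 16.8]
grip_width: 0.009
```

```bash
python3 -m jog '[[0,0,15,0],[0,0,60,0],[0,0,110,0],[-12,45,160,0],[-28,95,165,0],[-45,150,165,0],[-61,205,165,0],[-61,216,165,0]]' 1
python3 - <<'E'
from h import *
import pickle
print(get_state()["position"])
q=snap("side");s=snap("scene");pickle.dump((q,s),open("c.pkl","wb"))
a=cv2.resize(q["image"][160:290,230:396,::-1],(510,400),interpolation=cv2.INTER_CUBIC);b=cv2.resize(s["image"][170:330,220:336,::-1],(290,400),interpolation=cv2.INTER_CUBIC)
o=np.hstack([a,b]);g=np.hstack([cv2.resize(x["image"][...,::-1],(266,200),interpolation=cv2.INTER_AREA) for x in(q,s)]+[np.zeros((200,268,3),np.uint8)])
cv2.imwrite("pics/c.png",np.vstack([o,g]))
E
```

```text
time: 48.05
position: [0.546, 0.2587, 0.2429]
tool_rot: [0.132, -3.137, -0.003]
ft_force: [-0.1, 0.8, 0.1]
grip_width: 0.832
[0.54597082 0.25868994 0.24289411]
```

View pics/c.png

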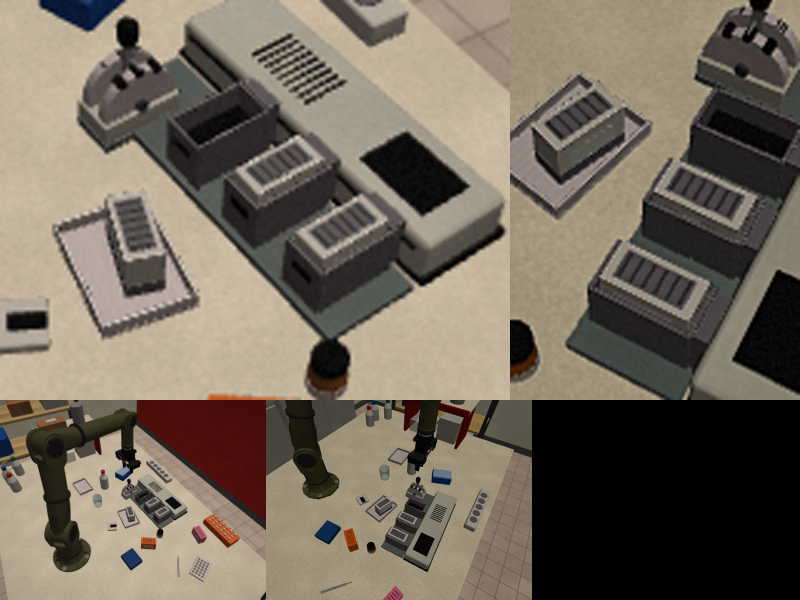

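Both fulls sit caught (tops just above the rims), no third full on the bench, used upright in the tray, lever in the middle. Throwing the lever to three bars.

```bash
python3 -m jog '[[0,0,0,0],[0,0,-30,0],[0,0,-70,0],[0,0,-100,0],[0,0,-109,0],[0,0,-109,0],[0,0,-109,0],[0,0,-109,0]]' 1
python3 -m jog '[[0,0,0,0],[0,0,0,0],[0,0,0,0],[0,0,0,0],[0,0,0,0],[0,0,0,0],[0,0,0,0],[0,0,0,0]]' -0.8 6
python3 -m jog '[[8,1,0,0],[16,1,-1,0],[24,2,-3,0],[32,2,-6,0],[40,3,-9,0],[46,3,-12,0],[46,3,-12,0],[46,3,-12,0]]'
python3 -m jog '[[0,0,0,0],[0,0,0,0],[0,0,0,0],[0,0,0,0],[0,0,20,0],[0,0,60,0],[0,0,120,0],[0,0,160,0]]' 1
python3 - <<'E'
from h import *
print(get_state()["position"])
q=snap("side");s=snap("scene")
a=cv2.resize(q["image"][160:290,230:396,::-1],(510,400),interpolation=cv2.INTER_CUBIC);b=cv2.resize(s["image"][150:310,220:336,::-1],(290,400),interpolation=cv2.INTER_CUBIC)
cv2.imwrite("pics/c2.png",np.hstack([a,b]))
E
```

```text
time: 49.15
position: [0.5497, 0.2529, 0.1363]
tool_rot: [-0.118, 3.137, 0.002]
ft_force: [0.8, 0.7, 0.4]
grip_width: 0.998
time: 50.15
position: [0.549, 0.2521, 0.1349]
tool_rot: [-0.118, 3.139, -0.001]
ft_force: [-0.5, -1.4, 0.1]
grip_width: 0.294
time: 51.15
position: [0.5954, 0.2556, 0.1232]
tool_rot: [-0.118, 3.138, 0.0]
ft_force: [1.4, -2.6, 1.0]
grip_width: 0.293
time: 52.15
position: [0.5958, 0.2556, 0.2879]
tool_rot: [-0.117, 3.135, 0.003]
ft_force: [-0.2, -0.3, 0.5]
grip_width: 0.99
[0.59575688 0.2556433  0.28791545]
```

View pics/c2.png

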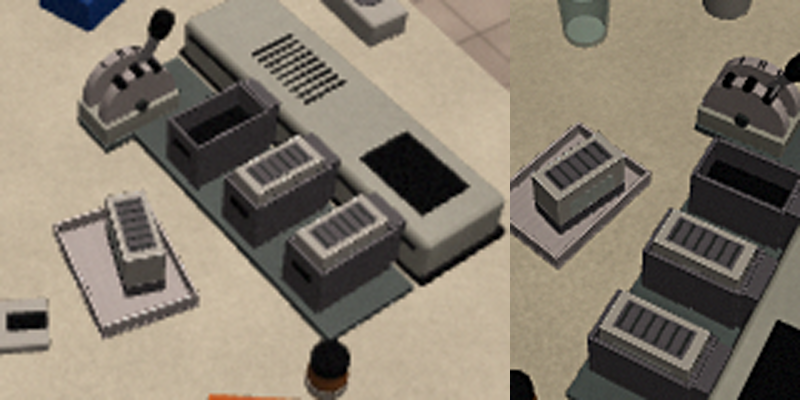

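The lever is over to the far notch (knob at (160,22) in the side crop). Both fulls are held and the used cassette is upright in the tray. The arm is clear.

```bash
python3 -c "
from bench import *
print(close_job())"
```

```text
the job is handed in; nothing more can be done
None
```

I handed the job in at about 52 s of the 210 s allowed; no verdict is reported.

**What I did:**
- I moved the lever to the two-bar notch and pressed the used cassette to its stop (20 N, top 1.4 mm above the rim), and it popped up. I stood it in the tray nearest the base.
- Only two full cassettes were on the bench. I stood one in the near bay and one in the middle bay and pressed each to its stop (19 N and 17 N).
- With both held, I moved the lever to the three-bar notch.

**Last checks:** the final side and scene pictures show both fulls low in their bays, the used cassette upright in the tray, and the lever tilted to the far notch. The arm is clear. The bottle and the beaker were never touched.

**Checks that were weaker or off:**
- **Caught depth:** I judged it by eye from the pictures and from the press force, and did not measure it after release.
- **Tray rim height:** it triangulated at 7 to 10 mm instead of 22 mm, so I relied on the contact force when setting the cassette down.
- **Joint 7:** it read 2.690–2.691 against its limit of 2.69 during the tray placement, so it may have touched or just passed that limit.

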